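# Anchor the hammer-head bolts in the test enclosure's strut and shut its door

### The arm

A 6-joint arm with a two-finger parallel gripper is mounted at the origin on the work surface. World frame = base frame: x ahead of the robot, y to its left, z up, the work surface at z = 0. Lengths are in m, angles in rad, forces in N, time in s.
With the tool pointing down it reaches from about 0.4 to 0.825 m from the base axis. Payload 7 kg.
Tool frame: the origin (TCP) lies at the very end of the fingers, on their centre line; the grasp point (between the pads) lies 19 mm behind it; z points along the fingers, y is the line along which they close (so a half turn about z gives the same grasp; the last joint's range is limited). The gripper opens to 88 mm and grips with 3 to 60 N. Pads are 19 mm wide; open, the fingers measure 130 mm over their backs; the gripper's body (78 mm by 193 mm) begins 47 mm behind the grasp point.
Start: joints at [1.577, 0.359, 0.012, 0, -1.224, -0.288], TCP at [0.188, 0.648, 0.227] pointing down, gripper open.
Joint ranges: [-3.07, 3.07], [-1.43, 2.12], [-1.02, 1.25], [-3.03, 1.67], [-3.05, -0], [-3.03, 3.03]. Speed limits (rad/s): [2.39, 2.39, 3.01, 3.14, 3.14, 3.14].

### API

Orientations are given as [roll, pitch, yaw] about the fixed x, y, z axes, in that order (R = Rz(yaw) Ry(pitch) Rx(roll)).
In Python, from station import arm gives the robot as it stands.
- The arm moves only by the tool step_arm, never from a script. Its argument "rows" is a list of rows, each a list of 5 numbers: the shift along the world's x, y, z in m, then the turn about the world's z in rad, then the finger opening in m, from 0 to 0.0876. In form: [[x, y, z, spin, gripper], ...]. A call has 1 to 20 rows; each row is the pose to reach, as a shift and turn from the pose commanded when the call began; what a row does not reach only later rows make up. A row lasts 1/10 s, in which the tool goes at most 50 mm and 8.59 degrees, less where a joint would pass 70% of its speed; a pose out of reach is approached as far as the arm can. A call with a gripper value outside its range is refused whole. The fingers move at their own pace and stop on an object; "newtons" is the grip in N (left out, the last holds). Time passes only in rows, so rows that repeat a pose let the fingers close. It gives the time, the measured TCP pose, the force, the opening and the grip force at its end, in the units of the state.
- arm.get_state(): the state, without advancing time (a new reading comes with each control period).
- arm.grab_frame(name): name is "scene" or "top"; returns a dict with "color" (420x560x3 uint8, blue, green, red), "vfov" (degrees; the focal length in pixels is half the picture's height over the tangent of half this angle, whatever the lens; pixels are square), "cx", "cy" (the principal point, pixels), "rvec" (rotation vector, rad) and "tvec" (3), from world to camera coordinates, as OpenCV has them. Camera axes: x right, y down, z forward; pixel columns grow to the right and rows downward; lengths in m; the calibration is good to about 2 mm. A picture is of the moment at which its call begins. There is no depth.
- arm.job_done(): hands the job in; it is judged then, once.
The state is a dict: "t": time; "q": joint angles; "qd": joint speeds; "joint_efforts": joint torques, N m; "eef_pos": TCP position; "ee_rot": TCP orientation; "force": force on the tool from outside, world axes, zero at the start; "moment": the same for the moment, N m; "width": finger opening in m; "gripper_force": force on a finger pad.
Only numpy, scipy, OpenCV 4.12 (cv2) and the standard library are available. Lean on these libraries where they do the work, as an engineer would, in place of code of your own. Each camera call takes 0.05 s, during which the arm holds its last target. There are 200 camera calls.

### The job

Fit every hammer-head bolt in the rack into the slotted strut inside the acrylic test enclosure: lower it upright with its head along the slot until the flange rests on the strut, then give it a quarter turn so the head lies square across under the lips, and let go. Once all of them are anchored, push the enclosure's door shut until it snaps onto its roller catch. Do not shift the beaker, the fan or the power strip.

Things in the scene. Friction and masses are not known exactly. Their poses are not given: they have to be found in the camera images.
- bolt1_mid (a point): grip centre of a steel hammer-head bolt, 110 g, 69 mm tall, hanging upright in a rack pocket (may be absent). From the bottom: oblong head 32 x 18 x 9, round neck 16 dia x 9, flange 36 dia x 3, flat upright aluminium grip 30 x 14 x 48. Point: on the axis, 45 above the bottom, 24 above the flange. x: along the head's 32 and the grip's 30; y: across the grip's 14 (pinch here); z up
- bolt2_mid (a point): grip centre of a steel hammer-head bolt, 110 g, 69 mm tall, hanging upright in a rack pocket (may be absent). From the bottom: oblong head 32 x 18 x 9, round neck 16 dia x 9, flange 36 dia x 3, flat upright aluminium grip 30 x 14 x 48. Point: on the axis, 45 above the bottom, 24 above the flange. x: along the head's 32 and the grip's 30; y: across the grip's 14 (pinch here); z up
- bolt3_mid (a point): grip centre of a steel hammer-head bolt, 110 g, 69 mm tall, hanging upright in a rack pocket (may be absent). From the bottom: oblong head 32 x 18 x 9, round neck 16 dia x 9, flange 36 dia x 3, flat upright aluminium grip 30 x 14 x 48. Point: on the axis, 45 above the bottom, 24 above the flange. x: along the head's 32 and the grip's 30; y: across the grip's 14 (pinch here); z up
- bolt4_mid (a point): grip centre of a steel hammer-head bolt, 110 g, 69 mm tall, hanging upright in a rack pocket (may be absent). From the bottom: oblong head 32 x 18 x 9, round neck 16 dia x 9, flange 36 dia x 3, flat upright aluminium grip 30 x 14 x 48. Point: on the axis, 45 above the bottom, 24 above the flange. x: along the head's 32 and the grip's 30; y: across the grip's 14 (pinch here); z up
- rack_top (a point): middle of the top face, 24 mm above the bench, of the loose blue rack plate, 140 (x) by 150 (y) mm, 0.8 kg. Its four oblong through pockets, 36 x 22 mm with the long way along x, are at x = +-33, y = +-40 mm; a bolt hangs in one by its flange, so its point is 27 mm above the rack's top
- strut (a point): middle of the strut's slot, level with its lip tops, 27 mm above the bench. y along the slot, x square across, z up. Steel strut 300 long (150 each way along y), 44 wide; slot 22 wide; lips 6 thick; channel under them 39 wide, floor 18.5 below lip tops. Seated bolt: flange on the lips, point 27 above here; goes in with its x along strut y, anchored with its x along strut x
- floor (a point): centre of the enclosure's underside, on the bench under the strut's middle; same axes as the strut. The open-topped clear acrylic enclosure is 230 (x) by 350 (y) mm with walls 5 mm thick and 80 mm tall; the door is its +y side. Leave about 80 mm between bolts for the gripper
- door_hinge (a point): point on the door's upright hinge axis, 43 mm above the bench, 110 mm along strut x and 172.5 mm along strut y from the strut's middle. These axes turn with the enclosure, not the door: the shut door runs from here 204 mm along -x
- door_push (a point): a good place to push the door: on its outer face, 150 mm from the hinge axis, 45 mm above the bench. y points out of the outer face, -x runs from the hinge to the free edge. Clear panel 6 mm thick (the hinge axis in its mid-plane), top edge 81 mm above the bench, free edge 204 mm from the hinge
- door (a joint): door angle, rad: 0 shut on its stop, grows outwards (to strut +y, clockwise from above), stays where left. The spring roller catch meets the free edge at 0.075; past the crest at 0.035 (about 13 N at door_push) the door snaps to 0 and is held. The catch's steel housing, 16 x 34 x 34 mm, is at the free edge's corner and reaches 27 mm outside the shut door
- beaker: bystander: glass beaker, 68 mm dia, 85 mm tall, origin under its centre
- fan: bystander: grey desk fan on a steel foot 90 x 80 mm, 98 mm tall, origin under its centre
- adapter: bystander: white power strip 200 (x) by 55 mm, with an adapter on it to 73 mm tall, origin under its centre
Not all that is in view belongs to the job. What is shaped like the part that bears bolt1_mid but pink or yellow is not meant. Leave any brown look-alike of the part that bears bolt2_mid alone.

How it is judged:
On the way, in this order (a step that is already met when the one before it is completed fails the run):
1. every bolt is seated in the strut and turned crosswise under its lips (x of bolt1_mid in the frame of strut between -0.007 and 0.007 m and y of bolt1_mid in the frame of strut between -0.15 and 0.15 m and z of bolt1_mid in the frame of strut between 0.022 and 0.0295 m and angle between each of bolt1_mid, bolt2_mid, bolt3_mid, bolt4_mid's own z axis and vertical below 0.12 rad and angle between the x axis of each of bolt1_mid, bolt2_mid, bolt3_mid, bolt4_mid and the x axis of strut, either way round below 0.26 rad and x of bolt2_mid in the frame of strut between -0.007 and 0.007 m and y of bolt2_mid in the frame of strut between -0.15 and 0.15 m and z of bolt2_mid in the frame of strut between 0.022 and 0.0295 m and x of bolt3_mid in the frame of strut between -0.007 and 0.007 m and y of bolt3_mid in the frame of strut between -0.15 and 0.15 m and z of bolt3_mid in the frame of strut between 0.022 and 0.0295 m and x of bolt4_mid in the frame of strut between -0.007 and 0.007 m and y of bolt4_mid in the frame of strut between -0.15 and 0.15 m and z of bolt4_mid in the frame of strut between 0.022 and 0.0295 m), for 0.2 s.
2. the door is shut on its catch (value of joint door below 0.02 rad), for 0.2 s.
At the end, for the whole second after the job is handed in: every bolt present stands upright (within 0.12 rad) in the strut's slot with its flange down on the lips (within 2.5 mm), on the slot's middle line within 7 mm, its head within 15 degrees of square across the slot; the door is shut on its catch (below 0.02 rad) (all of step 1 and value of joint door below 0.02 rad); the robot touches nothing.
It fails at once if the glass beaker is shifted by more than 30 mm (distance of beaker from where it was at the start of the episode above 0.03 m).
It fails at once if the desk fan is shifted by more than 30 mm (distance of fan from where it was at the start of the episode above 0.03 m).
It fails at once if the power strip is shifted by more than 30 mm (distance of adapter from where it was at the start of the episode above 0.03 m).
Of bolt1, bolt2, bolt3, bolt4 only 3 to 4 are there at a start; the rules pass over those that are not, and their reading is None.
At some moment in a run one of rack may be knocked a few centimetres aside while the robot is not near it.
It also fails if it takes over 210 s, if anything falls off the work surface, if the arm or the gripper's body presses on something with over 40 N, if the wrist force passes 120 N, or if a joint passes its speed limit or range.

## Working session

There is one attempt and no reset: what is moved stays moved. The work goes in short steps, Python scripts to look and compute and a tool call to move; the robot and the scene stay as the last step left them, time stands still between calls to the robot, and variables do not carry over. Pictures are saved under pics/ and viewed, at most 14 in all, crops included, and the job is handed in when it is done.

Besides the shell and the picture viewer there is one more tool, called as name(argument=value, ...) on one line, values as JSON. step_arm: Moves the arm, as the interface text tells. Its arguments: {"type":"object","properties":{"rows":{"type":"array"},"newtons":{"type":"number"}},"required":["rows"]}

```bash
mkdir -p pics; cat > h.py <<'E'
import numpy as np, cv2, pickle
from station import arm
def grab(n,tag):
    f=arm.grab_frame(n); cv2.imwrite(f'pics/{tag}.png',f['color']); pickle.dump(f,open(f'pics/{tag}.pkl','wb')); return f
def load(tag): return pickle.load(open(f'pics/{tag}.pkl','rb'))
def K(f):
    h=f['color'].shape[0]; fl=h/2/np.tan(np.radians(f['vfov'])/2)
    return np.array([[fl,0,f['cx']],[0,fl,f['cy']],[0,0,1]])
def ray(f,uv):
    R=cv2.Rodrigues(np.array(f['rvec'],float))[0]; t=np.array(f['tvec'],float).ravel()
    d=R.T@np.linalg.inv(K(f))@np.array([uv[0],uv[1],1.]); return -R.T@t,d
def atz(f,uv,z):
    o,d=ray(f,uv); return o+d*(z-o[2])/d[2]
def tri(f1,a,f2,b):
    o1,d1=ray(f1,a);o2,d2=ray(f2,b)
    s=np.linalg.lstsq(np.c_[d1,-d2],o2-o1,rcond=None)[0]; p=o1+s[0]*d1;q=o2+s[1]*d2
    return (p+q)/2,np.linalg.norm(p-q)
def proj(f,P): return cv2.projectPoints(np.array(P,float).reshape(-1,3),np.array(f['rvec'],float),np.array(f['tvec'],float),K(f),None)[0].reshape(-1,2)
def crop(tag,out,x0,y0,w,h,s):
    im=cv2.imread(f'pics/{tag}.png')[y0:y0+h,x0:x0+w]; cv2.imwrite(f'pics/{out}.png',cv2.resize(im,None,fx=s,fy=s,interpolation=cv2.INTER_CUBIC))
E
python3 - <<'E'
from h import *
for n in('scene','top'):
    f=grab(n,n+'0'); print(n,f['vfov'],f['cx'],f['cy'],ray(f,(280,210)),[k for k in f])
a=cv2.imread('pics/scene0.png');
print(arm.get_state())
E
```

```text
scene 43.344029802800975 280.37289996545707 208.9411930565361 (array([ 1.22170305, -0.95407549,  0.92672394]), array([-0.47561702,  0.64844615, -0.59439932])) ['color', 'vfov', 'cx', 'cy', 'rvec', 'tvec']
top 55.24898276278234 274.5710562375062 208.4343171040489 (array([ 0.30060742, -0.03160477,  1.4103114 ]), array([ 0.16945274,  0.0043498 , -0.9856293 ])) ['color', 'vfov', 'cx', 'cy', 'rvec', 'tvec']
{'t': 0.1, 'q': array([ 1.57709532e+00,  3.59283030e-01,  1.11482393e-02, -3.39267381e-04,
       -1.22410350e+00, -2.88119071e-01]), 'qd': array([-0.00026079, -0.00132845,  0.00238321,  0.00065474, -0.00056452,
       -0.00177618]), 'joint_efforts': array([-1.48266099e-03, -5.84166527e+01,  2.93747878e+01,  7.01554790e+00,
        1.00657847e-02, -5.52878294e-05]), 'eef_pos': array([0.18760174, 0.64794062, 0.22573071]), 'ee_rot': array([ 3.14011949e+00, -1.03969654e-04, -2.81935509e-01]), 'force': array([-0.27567947,  0.63349737,  0.3071297 ]), 'moment': array([0.02889111, 0.03516319, 0.00187525]), 'gripper_force': 0.0, 'width': 0.08712481197333552}
```

View pics/scene0.png

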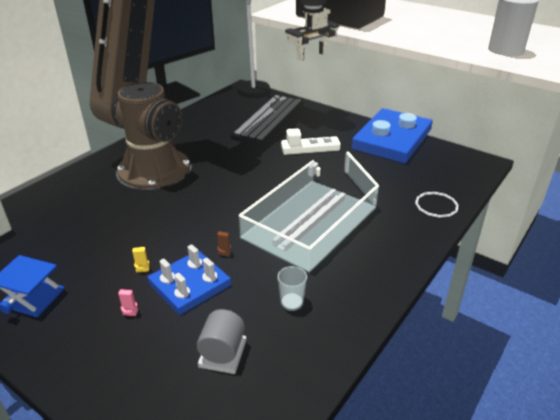

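View pics/top0.png

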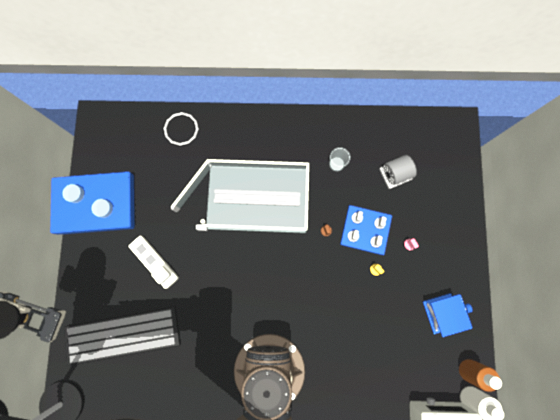

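Scene view: four grey bolts stand in the blue rack (top ≈ (367,230), scene ≈ (190,278)). The look-alikes are brown (326,230), yellow (377,270) and pink (411,244) in top. The enclosure is at top ≈ (258,197), with the door open from its hinge at about (209,161). I choose the four grey bolts and check them in close crops.

```bash
python3 - <<'E'
from h import *
crop('top0','c1',310,190,120,95,6.5)
crop('top0','c2',160,145,160,100,5)
a=cv2.imread('pics/scene0.png')[140:330,110:390]; cv2.imwrite('pics/c3.png',cv2.resize(a,None,fx=2.8,fy=2.8,interpolation=cv2.INTER_CUBIC))
E
```

```text
(no output)
```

View pics/c1.png

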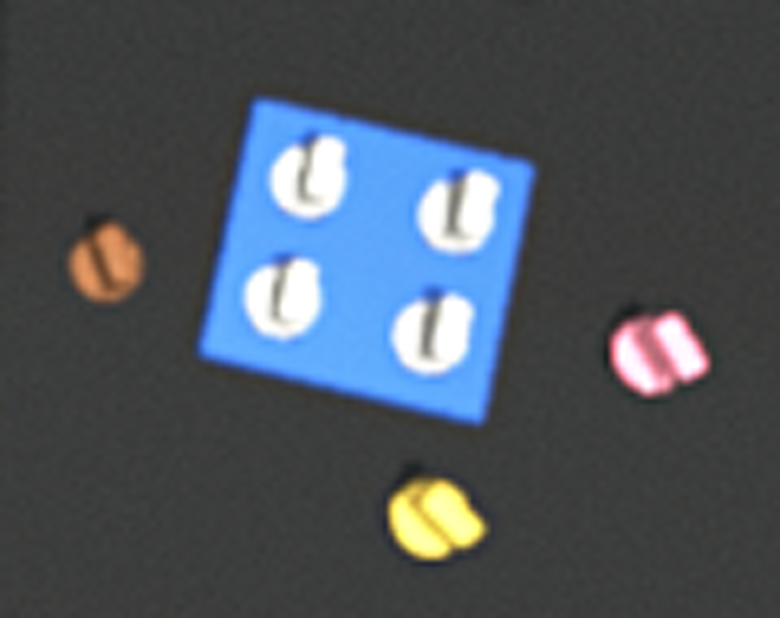

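View pics/c2.png

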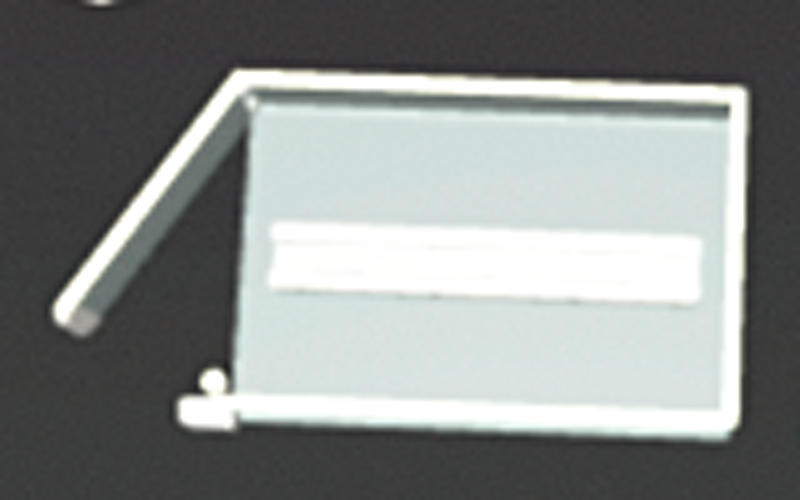

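View pics/c3.png

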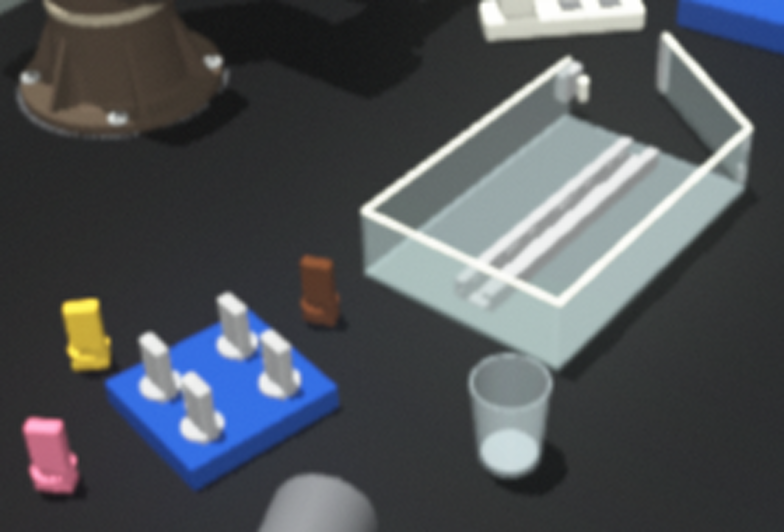

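Top crop: the flanges are at crop (308,180), (456,215), (283,301) and (430,337), and all four grey bolts sit in the rack. Enclosure crop: the strut's corners are at (272,222), (702,236), (698,303) and (268,289). Scene crop: the grip tops are at (233,298), (155,340), (276,338) and (198,380).

```bash
python3 - <<'E'
from h import *
np.set_printoptions(precision=4,suppress=True)
T=load('top0');S=load('scene0')
c=lambda p,x0,y0,s:((p[0]+.5)/s-.5+x0,(p[1]+.5)/s-.5+y0)
c1=lambda p:c(p,310,190,6.5); c2=lambda p:c(p,160,145,5); c3=lambda p:c(p,110,140,2.8)
fl=[(308,180),(456,215),(283,301),(430,337)]
print('flange',*[atz(T,c1(p),.027)[:2] for p in fl])
rk=np.array([atz(T,c1(p),.024)[:2] for p in[(257,97),(535,162),(485,423),(200,355)]]);print('rack',rk,rk.mean(0),[np.linalg.norm(rk[i]-rk[i-1]) for i in range(4)])
d=rk[0]+rk[1]-rk[2]-rk[3];print('rack yaw',np.arctan2(d[1],d[0]))
d=rk[0]-rk[1]+rk[3]-rk[2];print('rack yaw y',np.arctan2(-d[0],d[1]))
gt=[(329,166),(476,203),(302,287),(452,322)]
for g in gt:
  for s in [(233,298),(155,340),(276,338),(198,380)]:
    p,e=tri(T,c1(g),S,c3((s[0],s[1])))
    if e<.012: print('grip',g,s,p,e)
st=np.array([atz(T,c2(p),.027)[:2] for p in[(272,222),(702,236),(698,303),(268,289)]]);print('strut',st,st.mean(0),[np.linalg.norm(st[i]-st[i-1]) for i in range(4)])
d=st[0]-st[1]+st[3]-st[2];print('strut yaw',np.arctan2(-d[0],d[1]))
en=np.array([atz(T,c2(p),.08)[:2] for p in[(237,70),(747,88),(737,432)]]);print('encl',en,[np.linalg.norm(en[1]-en[0]),np.linalg.norm(en[2]-en[1])], (en[0]+en[2])/2)
y=np.arctan2(*(-(en[0]-en[1])*[1,-1]));print(y)
# strut ends triangulate  scene: near end lip corners
for a,b in[((702,270),(478,291)),((270,255),(644,147))]: print('strut end',tri(T,c2(a),S,c3(b)))
print('door free',atz(T,c2((62,305)),.081),'hinge',atz(T,c2((238,76)),.081))
for n,p in dict(beaker=(340,160),fan=(398,172),strip=(153,262),brown=(326,230)).items(): print(n,atz(T,p,.03))
E
```

```text
flange [ 0.519  -0.2936] [ 0.502  -0.3721] [ 0.4537 -0.2797] [ 0.4365 -0.3571]
rack [[ 0.5642 -0.2672]
 [ 0.5321 -0.4156]
 [ 0.3921 -0.3859]
 [ 0.4243 -0.2362]] [ 0.4782 -0.3262] [np.float64(0.14328921487834823), np.float64(0.15181592279739028), np.float64(0.1431482649555248), np.float64(0.15315702384698357)]
rack yaw -0.21362948984031466
rack yaw y -0.21205825386863994
grip (329, 166) (276, 338) [ 0.5203 -0.2934  0.0769] 0.004552283435522559
grip (476, 203) (198, 380) [ 0.5026 -0.369   0.0761] 0.003800746359201616
grip (302, 287) (233, 298) [ 0.4566 -0.2786  0.0798] 0.0038324027587119088
grip (452, 322) (155, 340) [ 0.44   -0.3558  0.0779] 0.00184967322777412
strut [[ 0.6084  0.2097]
 [ 0.6051 -0.0944]
 [ 0.5571 -0.0923]
 [ 0.5601  0.21  ]] [0.5827 0.0582] [np.float64(0.04828967607013378), np.float64(0.3041344259213448), np.float64(0.04811160621630092), np.float64(0.30235345628485377)]
strut yaw -0.010313552953030278
encl [[ 0.7033  0.2302]
 [ 0.6981 -0.1213]
 [ 0.4605 -0.1173]] [np.float64(0.3516042862218551), np.float64(0.23760242228698383)] [0.5819 0.0565]
-0.01501527470427768
strut end (array([ 0.5848, -0.0921,  0.0231]), np.float64(0.008802769941351873))
strut end (array([0.5876, 0.2125, 0.0196]), np.float64(0.004038932905171604))
door free [0.5357 0.3395 0.081 ] hinge [0.6988 0.2291 0.081 ]
beaker [ 0.7235 -0.2349  0.03  ]
fan [ 0.6839 -0.4392  0.03  ]
strip [0.347  0.4053 0.03  ]
brown [ 0.4715 -0.186   0.03  ]
```

Both views agree: the grip tops measure 76–80 mm (75 expected), and the strut measures 302 × 48 mm. Moving above the first bolt.

step_arm(rows=[[0.3,-0.4,0,0.07,0.06],[0.3,-0.4,0,0.07,0.06],[0.3,-0.4,0,0.07,0.06],[0.3,-0.4,0,0.07,0.06],[0.3,-0.4,0,0.07,0.06],[0.3,-0.4,0,0.07,0.06],[0.3,-0.4,0,0.07,0.06],[0.3,-0.4,0,0.07,0.06],[0.3,-0.4,0,0.07,0.06],[0.331,-0.942,-0.09,0.069,0.05],[0.331,-0.942,-0.09,0.069,0.05],[0.331,-0.942,-0.09,0.069,0.05],[0.331,-0.942,-0.09,0.069,0.05],[0.331,-0.942,-0.09,0.069,0.05],[0.331,-0.942,-0.09,0.069,0.05],[0.331,-0.942,-0.09,0.069,0.05],[0.331,-0.942,-0.09,0.069,0.05],[0.331,-0.942,-0.09,0.069,0.05],[0.331,-0.942,-0.09,0.069,0.05],[0.331,-0.942,-0.09,0.069,0.05]], newtons=25)

```text
t: 2.1
eef_pos: [0.5141, -0.2544, 0.1425]
ee_rot: [-3.142, 0.0, -0.213]
force: [1.3, 2.2, -0.1]
width: 0.0503
gripper_force: 0.0
```

step_arm(rows=[[0,0,0,0,0.05],[0,0,0,0,0.05],[0,0,0,0,0.05]])

```text
t: 2.4
eef_pos: [0.5141, -0.2518, 0.1428]
ee_rot: [-3.141, 0.0, -0.213]
force: [-0.6, 0.2, -0.7]
width: 0.0502
gripper_force: 0.0
```

```bash
python3 - <<'E'
from h import *
grab('scene','s1');grab('top','t1')
crop('scene','a',0,0,1,1,1) if 0 else None
a=cv2.imread('pics/s1.png')[180:340,90:290];b=cv2.imread('pics/t1.png')[180:290,300:437]
b=cv2.resize(b,(400,320));a=cv2.resize(a,(400,320));cv2.imwrite('pics/v1.png',np.hstack([a,b]))
E
```

```text
(no output)
```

View pics/v1.png

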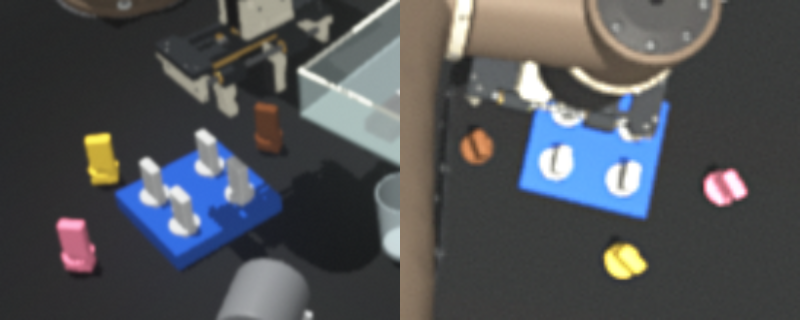

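The gripper is above the rack. The bolts are clear of it and the rack hasn't moved. Moving across and descending to grip.

step_arm(rows=[[0.005,-0.042,0,0,0.05],[0.005,-0.042,0,0,0.05],[0.005,-0.042,-0.04,0,0.05],[0.005,-0.042,-0.08,0,0.05],[0.005,-0.042,-0.108,0,0.05],[0.005,-0.042,-0.108,0,0.05],[0.005,-0.042,-0.108,0,0.0],[0.005,-0.042,-0.108,0,0.0],[0.005,-0.042,-0.108,0,0.0],[0.005,-0.042,-0.108,0,0.0],[0.005,-0.042,-0.108,0,0.0],[0.005,-0.042,-0.108,0,0.0]], newtons=25)

```text
t: 3.7
eef_pos: [0.5198, -0.2944, 0.0357]
ee_rot: [3.142, -0.001, -0.213]
force: [-0.4, 1.2, 5.8]
width: 0.014
gripper_force: 25.0
```

step_arm(rows=[[0,0,0.03,0,0],[0,0,0.07,0,0],[0,0,0.12,0,0],[0,0,0.13,0,0],[0.064,0.472,0.13,-1.37,0],[0.064,0.472,0.13,-1.37,0],[0.064,0.472,0.13,-1.37,0],[0.064,0.472,0.13,-1.37,0],[0.064,0.472,0.13,-1.37,0],[0.064,0.472,0.13,-1.37,0],[0.064,0.472,0.13,-1.37,0],[0.064,0.472,0.13,-1.37,0],[0.064,0.472,0.13,-1.37,0],[0.064,0.472,0.13,-1.37,0],[0.064,0.472,0.13,-1.37,0],[0.064,0.472,0.13,-1.37,0],[0.064,0.472,0.13,-1.37,0],[0.064,0.472,0.13,-1.37,0],[0.064,0.472,0.13,-1.37,0],[0.064,0.472,0.13,-1.37,0]])

```text
t: 5.7
eef_pos: [0.5835, 0.1768, 0.1652]
ee_rot: [-3.141, 0.0, -1.584]
force: [0.5, -0.7, -1.1]
width: 0.0142
gripper_force: 25.0
```

step_arm(rows=[[0,0,-0.02,0,0],[0,0,-0.05,0,0],[0,0,-0.07,0,0],[0,0,-0.07,0,0]])

```text
t: 6.1
eef_pos: [0.5816, 0.1762, 0.0922]
ee_rot: [3.137, -0.002, -1.584]
force: [0.0, 0.6, -0.3]
width: 0.0142
gripper_force: 25.0
```

```bash
python3 - <<'E'
from h import *
grab('scene','s2');grab('top','t2')
a=cv2.imread('pics/s2.png')[140:280,230:405];b=cv2.imread('pics/t2.png')[145:250,190:330]
b=cv2.resize(b,(400,300),interpolation=2);a=cv2.resize(a,(750,600),interpolation=2);cv2.imwrite('pics/v2.png',a);cv2.imwrite('pics/v2b.png',b)
E
```

```text
(no output)
```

View pics/v2.png

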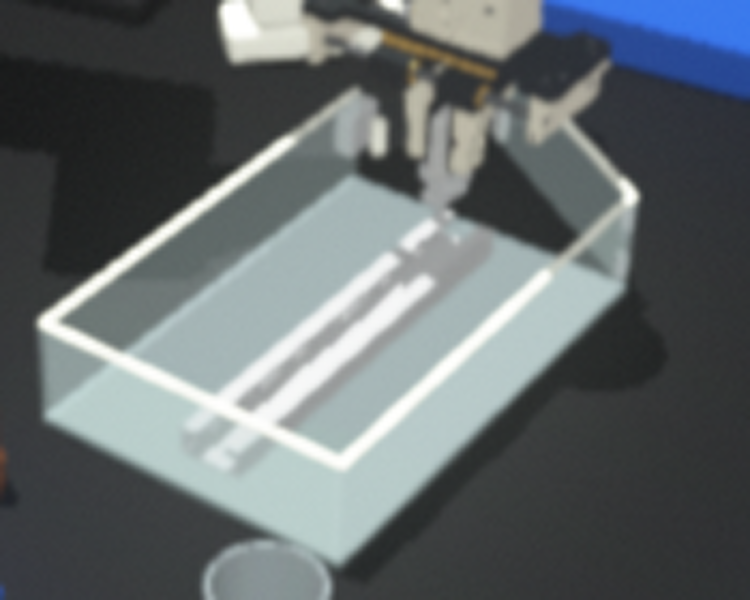

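The bolt hangs upright over the slot (bottom near crop (440,215)), with its head along the slot. Next: refine the slot line by rectifying both start pictures onto the lip plane.

```bash
python3 - <<'E'
from h import *
np.set_printoptions(precision=1,suppress=True,linewidth=200)
for tag in('top0','scene0'):
  f=load(tag); g=f['color'].astype(np.float32).mean(2)
  for yw in(-.0125,):
   for ys in((-.13,-.03),(0.03,.13)):
    xs=np.arange(-.034,.0341,.002); out=[]
    for x in xs:
      Y=np.linspace(*ys,60); P=np.c_[.5825+x*np.cos(yw)-Y*np.sin(yw),.058+x*np.sin(yw)+Y*np.cos(yw),np.full(60,.027)]
      p=proj(f,P).astype(np.float32); out.append(cv2.remap(g,p[:,0].reshape(1,-1),p[:,1].reshape(1,-1),1).mean())
    print(tag,ys); print(' '.join(f'{1000*x:.0f}:{o:.0f}' for x,o in zip(xs,out)))
E
```

```text
top0 (-0.13, -0.03)
-34:222 -32:221 -30:219 -28:213 -26:213 -24:225 -22:242 -20:253 -18:255 -16:255 -14:255 -12:254 -10:254 -8:255 -6:255 -4:255 -2:255 0:255 2:255 4:255 6:255 8:254 10:253 12:253 14:254 16:255 18:255 20:255 22:251 24:242 26:229 28:221 30:218 32:218 34:218
top0 (0.03, 0.13)
-34:221 -32:221 -30:218 -28:212 -26:210 -24:220 -22:239 -20:251 -18:255 -16:255 -14:255 -12:254 -10:253 -8:254 -6:255 -4:255 -2:255 0:255 2:255 4:255 6:254 8:253 10:251 12:252 14:254 16:255 18:255 20:254 22:250 24:241 26:229 28:221 30:218 32:218 34:218
scene0 (-0.13, -0.03)
-34:174 -32:174 -30:174 -28:175 -26:177 -24:184 -22:197 -20:214 -18:228 -16:235 -14:237 -12:234 -10:224 -8:208 -6:189 -4:176 -2:170 0:166 2:164 4:169 6:182 8:203 10:223 12:234 14:239 16:240 18:239 20:237 22:230 24:214 26:192 28:172 30:161 32:157 34:157
scene0 (0.03, 0.13)
-34:164 -32:164 -30:164 -28:165 -26:167 -24:174 -22:187 -20:204 -18:221 -16:231 -14:234 -12:231 -10:221 -8:204 -6:183 -4:167 -2:157 0:152 2:151 4:156 6:170 8:191 10:212 12:227 14:235 16:238 18:238 20:235 22:227 24:211 26:188 28:165 30:149 32:143 34:141
```

step_arm(rows=[[0,0,0,0,0],[0,0,0,0,0],[0,0,0,0,0]])

```text
t: 6.5
eef_pos: [0.5839, 0.178, 0.096]
ee_rot: [-3.14, 0.001, -1.583]
force: [0.6, 0.4, -0.2]
width: 0.0141
gripper_force: 25.0
```

step_arm(rows=[[0.0005,0,-0.015,0,0],[0.0005,0,-0.03,0,0],[0.0005,0,-0.036,0,0],[0.0005,0,-0.039,0,0],[0.0005,0,-0.042,0,0],[0.0005,0,-0.045,0,0],[0.0005,0,-0.045,0,0],[0.0005,0,-0.045,0,0]])

```text
t: 7.3
eef_pos: [0.584, 0.1778, 0.0502]
ee_rot: [-3.141, 0.0, -1.583]
force: [0.1, -0.8, -0.9]
width: 0.0143
gripper_force: 25.0
```

step_arm(rows=[[0,0,-0.003,0,0],[0,0,-0.006,0,0],[0,0,-0.009,0,0],[0,0,-0.011,0,0],[0,0,-0.012,0,0],[0,0,-0.012,0,0],[0,0,-0.012,0,0]])

```text
t: 8.0
eef_pos: [0.5837, 0.1776, 0.0387]
ee_rot: [3.142, -0.0, -1.582]
force: [-4.8, -0.2, 7.4]
width: 0.0137
gripper_force: 25.0
```

step_arm(rows=[[-0.0005,0,0,0.15,0],[-0.0005,0,0,0.3,0],[-0.0005,0,0,0.45,0],[-0.0005,0,0,0.6,0],[-0.0005,0,0,0.75,0],[-0.0005,0,0,0.9,0],[-0.0005,0,0,1.05,0],[-0.0005,0,0,1.2,0],[-0.0005,0,0,1.35,0],[-0.0005,0,0,1.5,0],[-0.0005,0,0,1.57,0],[-0.0005,0,0,1.57,0],[-0.0005,0,0,1.57,0]])

```text
t: 9.3
eef_pos: [0.5843, 0.1783, 0.0388]
ee_rot: [-3.141, -0.002, -0.015]
force: [0.9, 1.0, 6.1]
width: 0.0141
gripper_force: 25.0
```

step_arm(rows=[[0,0,0,0,0.045],[0,0,0,0,0.045],[0,0,0,0,0.045],[0,0,0,0,0.045],[0,0,0.03,0,0.045],[0,0,0.07,0,0.045],[0,0,0.11,0,0.045],[0,0,0.11,0,0.045],[0,0,0.11,0,0.045]])

```text
t: 10.2
eef_pos: [0.5837, 0.178, 0.1491]
ee_rot: [-3.14, -0.002, -0.013]
force: [-0.4, 0.6, -1.4]
width: 0.045
gripper_force: 0.0
```

```bash
cat >> h.py <<'E'
def rack(tag):
    "rack centre and yaw from blue blob in the top picture, at z=.024; offset-calibrated to hand reading"
    f=load(tag); hsv=cv2.cvtColor(f['color'],cv2.COLOR_BGR2HSV)
    m=cv2.inRange(hsv,(95,80,60),(125,255,255)); m[:, :310]=0; m[:,430:]=0; m[:150]=0; m[310:]=0
    cs=max(cv2.findContours(m,0,2)[0],key=cv2.contourArea); c=cv2.convexHull(cs)
    W=np.array([atz(f,p,.024)[:2] for p in c.reshape(-1,2)],np.float32)
    (cx,cy),(w,h),a=cv2.minAreaRect(W*1000); a=(a+45)%90-45
    return np.array([cx,cy])/1000,(w,h),np.radians(a)
E
python3 - <<'E'
from h import *
grab('scene','s3');grab('top','t3')
for t in('top0','t2','t3'): print(rack(t))
a=cv2.imread('pics/s3.png')[140:280,230:405];b=cv2.imread('pics/t3.png')[145:285,250:425]
b=cv2.resize(b,(400,320),interpolation=2);a=cv2.resize(a,(400,320),interpolation=2);cv2.imwrite('pics/v3.png',np.hstack([a,b]))
E
```

```text
(array([ 0.47765829, -0.32466159]), (158.30958557128906, 148.85455322265625), np.float64(-0.2170268561849553))
(array([ 0.47699646, -0.32473438]), (158.44183349609375, 148.78953552246094), np.float64(-0.21101343844355638))
(array([ 0.47697632, -0.32476236]), (158.4550018310547, 149.1082305908203), np.float64(-0.21160998652773413))
```

View pics/v3.png

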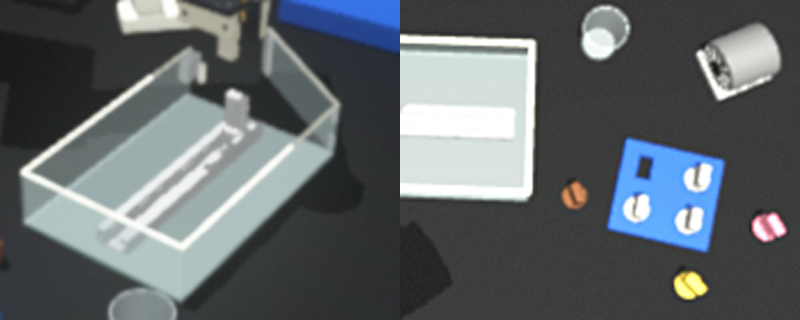

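Bolt 1 is anchored (crop (235,110)) and the rack is unmoved. Going for the next bolt.

step_arm(rows=[[-0.082,-0.5495,0,-0.2,0.05],[-0.082,-0.5495,0,-0.2,0.05],[-0.082,-0.5495,0,-0.2,0.05],[-0.082,-0.5495,0,-0.2,0.05],[-0.082,-0.5495,0,-0.2,0.05],[-0.082,-0.5495,0,-0.2,0.05],[-0.082,-0.5495,0,-0.2,0.05],[-0.082,-0.5495,0,-0.2,0.05],[-0.082,-0.5495,0,-0.2,0.05],[-0.082,-0.5495,0,-0.2,0.05],[-0.082,-0.5495,0,-0.2,0.05],[-0.082,-0.5495,0,-0.2,0.05],[-0.082,-0.5495,0,-0.2,0.05],[-0.082,-0.5495,-0.03,-0.2,0.05],[-0.082,-0.5495,-0.03,-0.2,0.05]])

```text
t: 11.8
eef_pos: [0.4991, -0.3693, 0.1139]
ee_rot: [-3.139, 0.007, -0.213]
force: [0.1, 0.3, 0.4]
width: 0.0501
gripper_force: 0.0
```

step_arm(rows=[[0,0,0,0,0.05],[0,0,0,0,0.05],[0,0,0,0,0.05]])

```text
t: 12.1
eef_pos: [0.5022, -0.3715, 0.1192]
ee_rot: [3.141, -0.002, -0.212]
force: [-0.0, -0.2, 0.5]
width: 0.05
gripper_force: 0.0
```

step_arm(rows=[[0,0,-0.04,0,0.05],[0,0,-0.075,0,0.05],[0,0,-0.084,0,0.05],[0,0,-0.084,0,0.05],[0,0,-0.084,0,0],[0,0,-0.084,0,0],[0,0,-0.084,0,0],[0,0,-0.084,0,0],[0,0,-0.084,0,0],[0,0,-0.084,0,0]])

```text
t: 13.1
eef_pos: [0.5016, -0.3719, 0.0345]
ee_rot: [3.141, -0.001, -0.213]
force: [0.4, 0.5, 4.3]
width: 0.0138
gripper_force: 25.0
```

step_arm(rows=[[0,0,0.03,0,0],[0,0,0.07,0,0],[0,0,0.12,0,0],[0,0,0.13,0,0],[0.081,0.47,0.13,-1.37,0],[0.081,0.47,0.13,-1.37,0],[0.081,0.47,0.13,-1.37,0],[0.081,0.47,0.13,-1.37,0],[0.081,0.47,0.13,-1.37,0],[0.081,0.47,0.13,-1.37,0],[0.081,0.47,0.13,-1.37,0],[0.081,0.47,0.13,-1.37,0],[0.081,0.47,0.13,-1.37,0],[0.081,0.47,0.13,-1.37,0],[0.081,0.47,0.13,-1.37,0],[0.081,0.47,0.13,-1.37,0],[0.081,0.47,0.11,-1.37,0],[0.081,0.47,0.09,-1.37,0],[0.081,0.47,0.07,-1.37,0],[0.081,0.47,0.06,-1.37,0]])

```text
t: 15.1
eef_pos: [0.5811, 0.0966, 0.0921]
ee_rot: [3.139, -0.001, -1.584]
force: [-0.1, -0.7, -1.1]
width: 0.0137
gripper_force: 25.0
```

step_arm(rows=[[0,0,0,0,0],[0,0,0,0,0],[0,0,0,0,0]])

```text
t: 15.4
eef_pos: [0.5831, 0.0982, 0.0951]
ee_rot: [-3.14, 0.001, -1.583]
force: [0.2, -0.3, -1.7]
width: 0.0138
gripper_force: 25.0
```

step_arm(rows=[[0,0,-0.015,0,0],[0,0,-0.03,0,0],[0,0,-0.036,0,0],[0,0,-0.039,0,0],[0,0,-0.042,0,0],[0,0,-0.045,0,0],[0,0,-0.047,0,0],[0,0,-0.047,0,0]])

```text
t: 16.2
eef_pos: [0.5824, 0.0982, 0.0469]
ee_rot: [3.142, 0.0, -1.583]
force: [0.6, -0.0, -1.2]
width: 0.0139
gripper_force: 25.0
```

Entered freely; seat and turn.

step_arm(rows=[[0,0,-0.003,0,0],[0,0,-0.006,0,0],[0,0,-0.009,0,0],[0,0,-0.0105,0,0],[0,0,-0.0105,0,0],[0,0,-0.0105,0,0]])

```text
t: 16.8
eef_pos: [0.5824, 0.0982, 0.0374]
ee_rot: [-3.141, -0.0, -1.582]
force: [-4.5, -0.0, 10.3]
width: 0.0139
gripper_force: 25.0
```

step_arm(rows=[[-0.0005,0,0,0.15,0],[-0.0005,0,0,0.3,0],[-0.0005,0,0,0.45,0],[-0.0005,0,0,0.6,0],[-0.0005,0,0,0.75,0],[-0.0005,0,0,0.9,0],[-0.0005,0,0,1.05,0],[-0.0005,0,0,1.2,0],[-0.0005,0,0,1.35,0],[-0.0005,0,0,1.5,0],[-0.0005,0,0,1.57,0],[-0.0005,0,0,1.57,0],[-0.0005,0,0,1.57,0]])

```text
t: 18.1
eef_pos: [0.5832, 0.0989, 0.0375]
ee_rot: [-3.141, -0.003, -0.012]
force: [0.5, 2.2, 5.4]
width: 0.0139
gripper_force: 25.0
```

step_arm(rows=[[0,0,0,0,0.045],[0,0,0,0,0.045],[0,0,0,0,0.045],[0,0,0,0,0.045],[0,0,0.03,0,0.045],[0,0,0.07,0,0.045],[0,0,0.11,0,0.045],[0,0,0.11,0,0.045],[0,0,0.11,0,0.045]])

```text
t: 19.0
eef_pos: [0.5823, 0.0985, 0.1476]
ee_rot: [-3.14, -0.002, -0.013]
force: [-0.1, 0.1, -0.4]
width: 0.0447
gripper_force: 0.0
```

```bash
python3 - <<'E'
from h import *
grab('scene','s4');grab('top','t4')
print(rack('t4'),arm.get_state()['eef_pos'])
a=cv2.imread('pics/s4.png')[140:280,230:405];b=cv2.imread('pics/t4.png')[145:285,250:425]
b=cv2.resize(b,(400,320),interpolation=2);a=cv2.resize(a,(400,320),interpolation=2);cv2.imwrite('pics/v4.png',np.hstack([a,b]))
E
```

```text
(array([ 0.47636234, -0.32447571]), (158.301513671875, 148.7379913330078), np.float64(-0.2185998522828106)) [0.58119389 0.09792571 0.14557716]
```

View pics/v4.png

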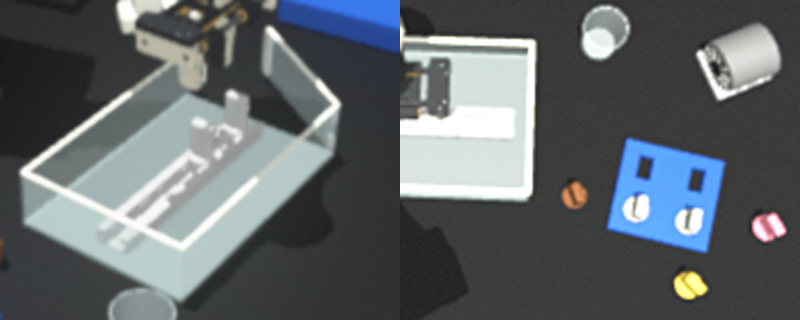

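Bolt 2 is anchored (crop (200,138)) and the rack is practically unmoved. Third bolt next.

step_arm(rows=[[-0.128,-0.3785,0,-0.202,0.05],[-0.128,-0.3785,0,-0.202,0.05],[-0.128,-0.3785,0,-0.202,0.05],[-0.128,-0.3785,0,-0.202,0.05],[-0.128,-0.3785,0,-0.202,0.05],[-0.128,-0.3785,0,-0.202,0.05],[-0.128,-0.3785,0,-0.202,0.05],[-0.128,-0.3785,0,-0.202,0.05],[-0.128,-0.3785,0,-0.202,0.05],[-0.128,-0.3785,0,-0.202,0.05],[-0.128,-0.3785,-0.03,-0.202,0.05],[-0.128,-0.3785,-0.03,-0.202,0.05],[-0.128,-0.3785,-0.03,-0.202,0.05],[-0.128,-0.3785,-0.03,-0.202,0.05]])

```text
t: 20.5
eef_pos: [0.4548, -0.2797, 0.1172]
ee_rot: [3.141, -0.001, -0.213]
force: [0.5, -0.5, 0.6]
width: 0.0501
gripper_force: 0.0
```

step_arm(rows=[[0,0,-0.04,0,0.05],[0,0,-0.073,0,0.05],[0,0,-0.082,0,0.05],[0,0,-0.082,0,0.05],[0,0,-0.082,0,0],[0,0,-0.082,0,0],[0,0,-0.082,0,0],[0,0,-0.082,0,0],[0,0,-0.082,0,0],[0,0,-0.082,0,0]])

```text
t: 21.5
eef_pos: [0.4541, -0.2804, 0.0349]
ee_rot: [3.142, -0.001, -0.215]
force: [-0.5, 2.0, 4.1]
width: 0.0135
gripper_force: 25.0
```

step_arm(rows=[[0,0,0.03,0,0],[0,0,0.07,0,0],[0,0,0.12,0,0],[0,0,0.13,0,0],[0.1275,0.298,0.13,-1.37,0],[0.1275,0.298,0.13,-1.37,0],[0.1275,0.298,0.13,-1.37,0],[0.1275,0.298,0.13,-1.37,0],[0.1275,0.298,0.13,-1.37,0],[0.1275,0.298,0.13,-1.37,0],[0.1275,0.298,0.13,-1.37,0],[0.1275,0.298,0.13,-1.37,0],[0.1275,0.298,0.13,-1.37,0],[0.1275,0.298,0.13,-1.37,0],[0.1275,0.298,0.11,-1.37,0],[0.1275,0.298,0.08,-1.37,0],[0.1275,0.298,0.06,-1.37,0],[0.1275,0.298,0.06,-1.37,0],[0.1275,0.298,0.06,-1.37,0],[0.1275,0.298,0.06,-1.37,0]])

```text
t: 23.5
eef_pos: [0.5822, 0.0179, 0.0956]
ee_rot: [-3.14, 0.0, -1.585]
force: [0.7, -0.5, -1.0]
width: 0.0141
gripper_force: 25.0
```

step_arm(rows=[[0,0,-0.015,0,0],[0,0,-0.03,0,0],[0,0,-0.036,0,0],[0,0,-0.039,0,0],[0,0,-0.042,0,0],[0,0,-0.045,0,0],[0,0,-0.047,0,0],[0,0,-0.047,0,0]])

```text
t: 24.3
eef_pos: [0.5813, 0.0177, 0.0474]
ee_rot: [3.141, -0.0, -1.585]
force: [-1.3, 0.3, -1.1]
width: 0.0141
gripper_force: 25.0
```

step_arm(rows=[[0,0,-0.003,0,0],[0,0,-0.006,0,0],[0,0,-0.009,0,0],[0,0,-0.0105,0,0],[0,0,-0.0105,0,0],[0,0,-0.0105,0,0]])

```text
t: 24.9
eef_pos: [0.5814, 0.0177, 0.0379]
ee_rot: [-3.141, -0.0, -1.584]
force: [-3.7, 0.4, 8.7]
width: 0.0139
gripper_force: 25.0
```

step_arm(rows=[[-0.0005,0,0,0.15,0],[-0.0005,0,0,0.3,0],[-0.0005,0,0,0.45,0],[-0.0005,0,0,0.6,0],[-0.0005,0,0,0.75,0],[-0.0005,0,0,0.9,0],[-0.0005,0,0,1.05,0],[-0.0005,0,0,1.2,0],[-0.0005,0,0,1.35,0],[-0.0005,0,0,1.5,0],[-0.0005,0,0,1.57,0],[-0.0005,0,0,1.57,0],[-0.0005,0,0,1.57,0]])

```text
t: 26.2
eef_pos: [0.5823, 0.0183, 0.0379]
ee_rot: [-3.141, -0.003, -0.015]
force: [0.4, 2.4, 6.4]
width: 0.014
gripper_force: 25.0
```

step_arm(rows=[[0,0,0,0,0.045],[0,0,0,0,0.045],[0,0,0,0,0.045],[0,0,0,0,0.045],[0,0,0.03,0,0.045],[0,0,0.07,0,0.045],[0,0,0.11,0,0.045],[0,0,0.11,0,0.045],[0,0,0.11,0,0.045]])

```text
t: 27.1
eef_pos: [0.5813, 0.0179, 0.148]
ee_rot: [-3.141, -0.002, -0.015]
force: [-0.8, -0.1, 0.1]
width: 0.0452
gripper_force: 0.0
```

```bash
python3 - <<'E'
from h import *
grab('scene','s5');grab('top','t5')
print(rack('t5'),arm.get_state()['eef_pos'])
a=cv2.imread('pics/s5.png')[140:280,230:405];b=cv2.imread('pics/t5.png')[145:285,250:425]
b=cv2.resize(b,(400,320),interpolation=2);a=cv2.resize(a,(400,320),interpolation=2);cv2.imwrite('pics/v5.png',np.hstack([a,b]))
E
```

```text
(array([ 0.49396802, -0.33991544]), (158.28851318359375, 149.33001708984375), np.float64(-0.2203407606873954)) [0.58015378 0.01751398 0.14607914]
```

View pics/v5.png

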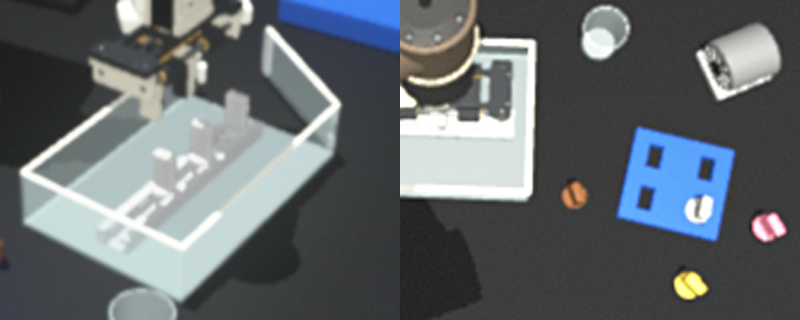

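Bolt 3 is anchored. The rack has been knocked by about (+18, −15) mm; the last bolt now shows at crop (698,210). Checking its position.

```bash
python3 - <<'E'
from h import *
for t,m in(('t4',(.4375,-.3585)),('t5',(.455,-.374))):
    f=load(t);u=proj(f,[*m,.027])[0].astype(int);w=np.zeros(f['color'].shape[:2],np.uint8);w[u[1]-11:u[1]+12,u[0]-11:u[0]+12]=1
    k=((f['color'].min(2)>150)&(w>0)).astype(np.uint8); M=cv2.moments(k,True); c=(M['m10']/M['m00'],M['m01']/M['m00']); print(t,u,c,M['m00'],atz(f,c,.04))
E
```

```text
t4 [376 241] (376.1261261261261, 241.45945945945945) 111.0 [ 0.43512594 -0.35541538  0.04      ]
t5 [380 236] (380.59090909090907, 236.37272727272727) 110.0 [ 0.45288733 -0.37091259  0.04      ]
```

step_arm(rows=[[-0.127,-0.392,0,-0.202,0.042],[-0.127,-0.392,0,-0.202,0.042],[-0.127,-0.392,0,-0.202,0.042],[-0.127,-0.392,0,-0.202,0.042],[-0.127,-0.392,0,-0.202,0.042],[-0.127,-0.392,0,-0.202,0.042],[-0.127,-0.392,0,-0.202,0.042],[-0.127,-0.392,0,-0.202,0.042],[-0.127,-0.392,0,-0.202,0.042],[-0.127,-0.392,0,-0.202,0.042],[-0.127,-0.392,-0.03,-0.202,0.042],[-0.127,-0.392,-0.03,-0.202,0.042],[-0.127,-0.392,-0.03,-0.202,0.042],[-0.127,-0.392,-0.03,-0.202,0.042]])

```text
t: 28.6
eef_pos: [0.4547, -0.3738, 0.1178]
ee_rot: [3.141, -0.001, -0.215]
force: [0.7, -0.4, 0.5]
width: 0.0421
gripper_force: 0.0
```

step_arm(rows=[[0,0,-0.04,0,0.042],[0,0,-0.073,0,0.042],[0,0,-0.083,0,0.042],[0,0,-0.083,0,0.042],[0,0,-0.083,0,0],[0,0,-0.083,0,0],[0,0,-0.083,0,0],[0,0,-0.083,0,0],[0,0,-0.083,0,0],[0,0,-0.083,0,0]])

```text
t: 29.6
eef_pos: [0.4544, -0.3744, 0.0348]
ee_rot: [3.141, -0.001, -0.216]
force: [0.2, 2.9, 5.8]
width: 0.014
gripper_force: 25.0
```

step_arm(rows=[[0,0,0.03,0,0],[0,0,0.07,0,0],[0,0,0.12,0,0],[0,0,0.13,0,0],[0.1265,0.312,0.13,-1.368,0],[0.1265,0.312,0.13,-1.368,0],[0.1265,0.312,0.13,-1.368,0],[0.1265,0.312,0.13,-1.368,0],[0.1265,0.312,0.13,-1.368,0],[0.1265,0.312,0.13,-1.368,0],[0.1265,0.312,0.13,-1.368,0],[0.1265,0.312,0.13,-1.368,0],[0.1265,0.312,0.13,-1.368,0],[0.1265,0.312,0.13,-1.368,0],[0.1265,0.312,0.11,-1.368,0],[0.1265,0.312,0.08,-1.368,0],[0.1265,0.312,0.06,-1.368,0],[0.1265,0.312,0.06,-1.368,0],[0.1265,0.312,0.06,-1.368,0],[0.1265,0.312,0.06,-1.368,0]])

```text
t: 31.6
eef_pos: [0.5813, -0.0623, 0.0952]
ee_rot: [-3.14, 0.0, -1.585]
force: [0.2, -0.3, -1.3]
width: 0.0136
gripper_force: 25.0
```

step_arm(rows=[[0,0,-0.015,0,0],[0,0,-0.03,0,0],[0,0,-0.036,0,0],[0,0,-0.039,0,0],[0,0,-0.042,0,0],[0,0,-0.045,0,0],[0,0,-0.047,0,0],[0,0,-0.047,0,0]])

```text
t: 32.4
eef_pos: [0.5803, -0.0623, 0.0469]
ee_rot: [3.141, 0.0, -1.585]
force: [-0.4, -0.2, -1.2]
width: 0.014
gripper_force: 25.0
```

step_arm(rows=[[0,0,-0.003,0,0],[0,0,-0.006,0,0],[0,0,-0.009,0,0],[0,0,-0.0105,0,0],[0,0,-0.0105,0,0],[0,0,-0.0105,0,0]])

```text
t: 33.0
eef_pos: [0.5804, -0.0623, 0.0377]
ee_rot: [-3.141, -0.0, -1.584]
force: [-3.9, 2.0, 12.1]
width: 0.014
gripper_force: 25.0
```

step_arm(rows=[[-0.0005,0,0,0.15,0],[-0.0005,0,0,0.3,0],[-0.0005,0,0,0.45,0],[-0.0005,0,0,0.6,0],[-0.0005,0,0,0.75,0],[-0.0005,0,0,0.9,0],[-0.0005,0,0,1.05,0],[-0.0005,0,0,1.2,0],[-0.0005,0,0,1.35,0],[-0.0005,0,0,1.5,0],[-0.0005,0,0,1.57,0],[-0.0005,0,0,1.57,0],[-0.0005,0,0,1.57,0]])

```text
t: 34.3
eef_pos: [0.5817, -0.0618, 0.0377]
ee_rot: [-3.141, -0.004, -0.014]
force: [0.4, 1.8, 7.1]
width: 0.0137
gripper_force: 25.0
```

step_arm(rows=[[0,0,0,0,0.045],[0,0,0,0,0.045],[0,0,0,0,0.045],[0,0,0,0,0.045],[0,0,0.03,0,0.045],[0,0,0.07,0,0.045],[0,0,0.12,0,0.0],[0,0,0.15,0,0.0],[0,0,0.15,0,0.0]])

```text
t: 35.2
eef_pos: [0.5826, -0.0622, 0.1918]
ee_rot: [-3.141, -0.009, -0.014]
force: [-0.0, 0.5, -1.0]
width: 0.0266
gripper_force: 0.0
```

step_arm(rows=[[-0.022,0.442,0,-1.57,0],[-0.022,0.442,0,-1.57,0],[-0.022,0.442,0,-1.57,0],[-0.022,0.442,0,-1.57,0],[-0.022,0.442,0,-1.57,0],[-0.022,0.442,0,-1.57,0],[-0.022,0.442,0,-1.57,0],[-0.022,0.442,0,-1.57,0],[-0.022,0.442,0,-1.57,0],[-0.022,0.442,0,-1.57,0],[-0.022,0.442,0,-1.57,0],[-0.022,0.442,0,-1.57,0],[-0.022,0.442,0,-1.57,0],[-0.022,0.442,0,-1.57,0],[-0.022,0.442,0,-1.57,0]], newtons=30)

```text
t: 36.7
eef_pos: [0.558, 0.3792, 0.1866]
ee_rot: [-3.142, 0.0, -1.584]
force: [0.7, -0.1, 0.1]
width: 0.0003
gripper_force: 0.0
```

```bash
python3 - <<'E'
from h import *
grab('scene','s6');grab('top','t6')
print(arm.get_state()['eef_pos'],arm.get_state()['ee_rot'])
a=cv2.imread('pics/s6.png')[140:280,230:405];b=cv2.imread('pics/t6.png')[145:250,170:318]
b=cv2.resize(b,(400,284),interpolation=2);b=np.vstack([b,np.zeros((36,400,3),np.uint8)]);a=cv2.resize(a,(400,320),interpolation=2);cv2.imwrite('pics/v6.png',np.hstack([a,b]))
E
```

```text
[0.55804063 0.37934468 0.18662277] [-3.14143110e+00  2.39938680e-04 -1.58441122e+00]
```

View pics/v6.png

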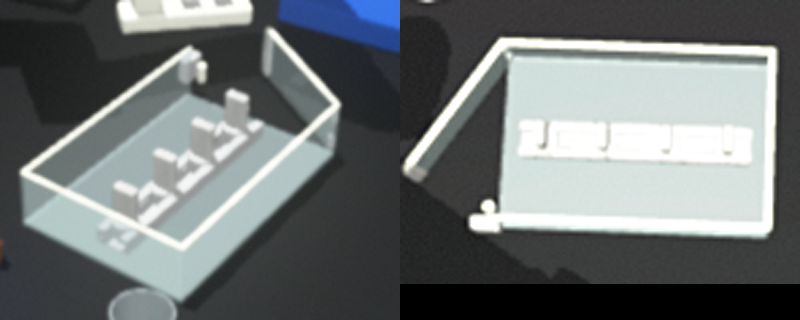

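All four bolts stand crosswise in the strut (scene crop (125,200), (165,170), (203,138), (236,108)). The door is still open. Descending outside it and pushing.

step_arm(rows=[[0,0,-0.04,0,0],[0,0,-0.08,0,0],[0,0,-0.12,0,0],[0,0,-0.147,0,0],[0,0,-0.147,0,0],[0,-0.015,-0.147,0,0],[0,-0.03,-0.147,0,0],[0,-0.04,-0.147,0,0],[0,-0.05,-0.147,0,0],[0,-0.06,-0.147,0,0],[0,-0.07,-0.147,0,0],[0,-0.08,-0.147,0,0],[0,-0.09,-0.147,0,0],[0,-0.1,-0.147,0,0],[0,-0.11,-0.147,0,0],[0,-0.115,-0.147,0,0],[0,-0.115,-0.147,0,0]])

```text
t: 38.5
eef_pos: [0.5578, 0.2638, 0.0394]
ee_rot: [3.141, -0.0, -1.586]
force: [1.1, -0.4, -0.1]
width: 0.0008
gripper_force: 0.0
```

step_arm(rows=[[0,-0.004,0,0,0],[0,-0.008,0,0,0],[0,-0.011,0,0,0],[0,-0.013,0,0,0],[0,-0.015,0,0,0],[0,-0.017,0,0,0],[0,-0.017,0,0,0],[0,-0.017,0,0,0]])

```text
t: 39.3
eef_pos: [0.5579, 0.2475, 0.0394]
ee_rot: [3.142, -0.0, -1.585]
force: [-0.1, 0.6, -0.3]
width: 0.0007
gripper_force: 0.0
```

step_arm(rows=[[0,-0.001,0,0,0],[0,-0.002,0,0,0],[0,-0.003,0,0,0],[0,-0.004,0,0,0],[0,-0.004,0,0,0]])

```text
t: 39.8
eef_pos: [0.5581, 0.246, 0.0395]
ee_rot: [-3.14, 0.003, -1.585]
force: [-3.7, 9.9, -1.5]
width: 0.0006
gripper_force: 5.4
```

```bash
python3 - <<'E'
from h import *
grab('scene','s7');grab('top','t7')
print(arm.get_state()['eef_pos'],arm.get_state()['force'])
a=cv2.imread('pics/s7.png')[130:250,270:420];b=cv2.imread('pics/t7.png')[145:265,170:320]
b=cv2.resize(b,(400,320),interpolation=2);a=cv2.resize(a,(400,320),interpolation=2);cv2.imwrite('pics/v7.png',np.hstack([a,b]))
E
```

```text
[0.55807543 0.24603877 0.03951195] [-4.10167905 11.01059704 -2.75774747]
```

View pics/v7.png

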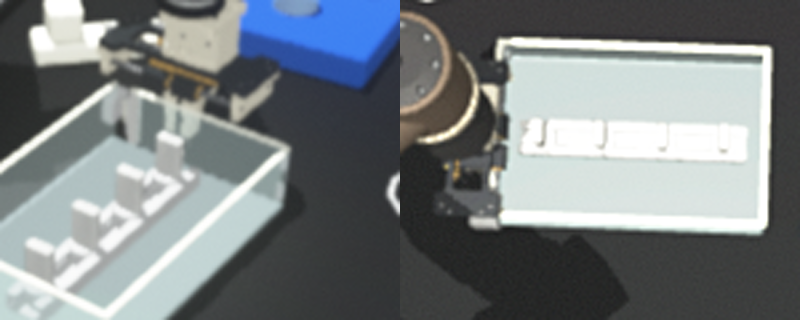

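The door looks shut or nearly so (it runs along the frame's end). Pushing slightly further to be sure of the snap.

step_arm(rows=[[0,-0.001,0,0,0],[0,-0.001,0,0,0]])

```text
t: 40.1
eef_pos: [0.5581, 0.246, 0.0395]
ee_rot: [-3.14, 0.005, -1.584]
force: [-5.7, 14.6, -2.8]
width: 0.0006
gripper_force: 7.3
```

step_arm(rows=[[0,-0.001,0,0,0],[0,-0.001,0,0,0]])

```text
t: 40.3
eef_pos: [0.5581, 0.246, 0.0396]
ee_rot: [-3.139, 0.006, -1.584]
force: [-5.8, 18.3, -3.8]
width: 0.0004
gripper_force: 9.2
```

18 N with no motion: the door is on its stop. Backing off and checking.

step_arm(rows=[[0,0.01,0,0,0],[0,0.05,0,0,0],[0,0.08,0,0,0],[0,0.1,0.05,0,0],[0,0.12,0.1,0,0],[0,0.14,0.15,0,0],[0,0.18,0.17,0,0],[0,0.18,0.17,0,0],[0,0.18,0.17,0,0]])

```text
t: 41.2
eef_pos: [0.5578, 0.4226, 0.2099]
ee_rot: [-3.141, 0.001, -1.584]
force: [0.3, -0.7, -1.1]
width: 0.0008
gripper_force: 0.0
```

```bash
python3 - <<'E'
from h import *
grab('scene','s8');grab('top','t8')
print(arm.get_state()['eef_pos'],arm.get_state()['force'])
a=cv2.imread('pics/s8.png')[140:290,230:400];b=cv2.imread('pics/t8.png')[145:255,190:315]
b=cv2.resize(b,(400,352),interpolation=2);a=cv2.resize(a,(400,352),interpolation=2);cv2.imwrite('pics/v8.png',np.hstack([a,b]))
E
```

```text
[0.55730147 0.42057597 0.20802185] [-0.63224039 -0.54050587 -0.96104037]
```

View pics/v8.png

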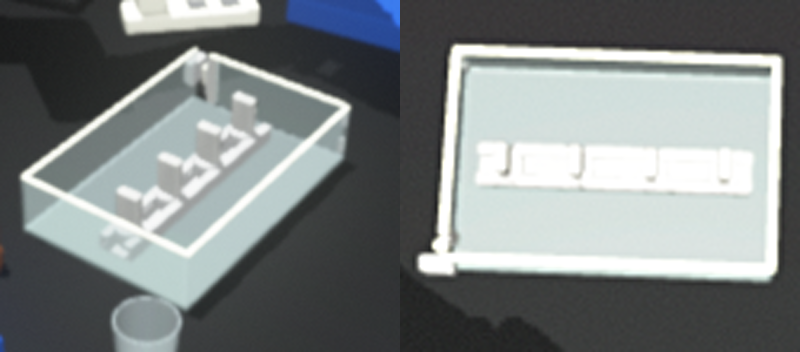

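```bash
python3 - <<'E'
from h import *
for tag in('t8','s8'):
  f=load(tag);g=f['color'].astype(np.float32).mean(2)
  for x0 in(.67,.63,.59,.55,.51):
    ys=np.arange(.205,.27,.0005);P=np.c_[np.full(len(ys),x0),ys,np.full(len(ys),.081)]
    p=proj(f,P).astype(np.float32);v=cv2.remap(g,p[:,:1].copy(),p[:,1:].copy(),1).ravel()
    w=np.clip(v-(v.min()+.7*(v.max()-v.min())),0,None);print(tag,x0,'peak y %.4f'%((w*ys).sum()/w.sum()),'%.4f'%ys[v.argmax()])
  for Y in(.15,.0,-.08):
    xs=np.arange(.44,.48,.0005);P=np.c_[xs,np.full(len(xs),Y),np.full(len(xs),.08)]
    p=proj(f,P).astype(np.float32);v=cv2.remap(g,p[:,:1].copy(),p[:,1:].copy(),1).ravel()
    w=np.clip(v-(v.min()+.7*(v.max()-v.min())),0,None);print(tag,'wall',Y,'%.4f'%((w*xs).sum()/w.sum()))
E
```

```text
t8 0.67 peak y 0.2239 0.2285
t8 0.63 peak y 0.2233 0.2295
t8 0.59 peak y 0.2233 0.2310
t8 0.55 peak y 0.2236 0.2285
t8 0.51 peak y 0.2241 0.2295
t8 wall 0.15 0.4712
t8 wall 0.0 0.4696
t8 wall -0.08 0.4686
s8 0.67 peak y 0.2303 0.2305
s8 0.63 peak y 0.2318 0.2315
s8 0.59 peak y 0.2318 0.2310
s8 0.55 peak y 0.2328 0.2345
s8 0.51 peak y 0.2250 0.2340
s8 wall 0.15 0.4742
s8 wall 0.0 0.4718
s8 wall -0.08 0.4705
```

The door edge lies within about 0.01 rad of square to the walls, so it is shut on its catch. All four bolts stand crosswise and the robot is clear.

```bash
python3 -c "
from station import arm
print(arm.job_done())"
```

```text
the job is handed in; nothing more can be done
None
```

All four bolts are anchored crosswise in the strut and the door is shut on its catch. The beaker, fan and power strip were left alone, and the job was handed in at about 41 s (no verdict returned).

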